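# Fold down the ratchet panel prop

### The job

The folding panel prop on the bench is locked up by its ratchet. Press its red release paddle all the way down, so that the pawl comes free of the teeth and stays free, then push the yellow arm down past the teeth until it lies on its rubber stop, and leave it there. Only press and push: do not raise the arm, and do not shift the things standing around.

Things in the scene. Friction and masses are not known exactly. Their poses are not given: they have to be found in the camera images.
- prop: Panel prop fixed to the bench: dark steel bed plate 90 x 215 x 8 mm, two grey cheeks up to 134 mm high carrying the arm's ratchet wheel and the pawl. Origin: on the bench, straight below the arm's hinge. z is up; y is the horizontal direction in which the arm points away from the hinge; the red paddle is on the -y side; x runs along both hinge axes.
- prop_hinge (a point): The arm's hinge axis, in the middle between the cheeks, 70 mm above the bench; axes as prop.
- push_spot (a point): Middle of the upper face of the yellow arm (flat bar, 30 mm wide, 12 mm thick), 165 mm out from the hinge along the arm and 6 mm above the arm's centre line. Its y points along the arm away from the hinge, its z square out of that face. 38 mm further out lies a black rubber crossbar, 80 mm long, 26 mm thick, 7 mm proud of the face. It starts 0.18 to 0.20 m above the bench and ends 0.09 m above it.
- prop_arm (a joint): Angle of the arm, rad, grows downward; its elevation above horizontal is 0.873 minus this. Starts at 0.01 to 0.13 (play between two teeth) and meets its rubber stop at 0.803. Stiff: stays where left; with the pawl free it takes about 3 to 8 N at the push spot, square to the bar. With the pawl engaged it is blocked before 0.2.
- paddle (a point): Middle of the upper face of the red release paddle (42 mm along the prop's x, 38 mm along its y, 6 mm thick), the tail of the pawl, about 0.14 m above the bench when engaged. The pawl turns on a pin 60 mm from here towards the arm; pressing sinks the paddle by 18 mm until its stop.
- prop_pawl (a joint): Angle of the pawl, rad: 0 engaged, 0.30 fully pressed (at its stop). Stays where it is left; takes about 2 to 5 N on the paddle. The hook is clear of the teeth from about 0.15; below that it blocks the arm.
- mug: White mug with handle, 92 x 127 x 95 mm, loose, on the robot's right; origin at its underside.
- clear_cup: Clear plastic cup, 76 mm across, 101 mm high, loose and light; origin at its underside.
- tape_yellow: Red and yellow tape roll lying flat, 73 mm across, 37 mm high, loose, behind the prop; origin at its underside.
- measure: Yellow tape measure, 39 x 80 x 62 mm, loose, beside the prop on its far side; origin at its underside.
- red_marker: Red and white marker pen, 135 mm long, 16 mm thick, lying loose beside the prop on its near side; origin at its underside.

How it is judged:
On the way, in this order (a step that is already met when the one before it is completed fails the run):
1. the paddle is pressed and the pawl is free of the teeth (0.22 rad or more) while the arm is still up (value of joint prop_pawl above 0.22 rad and value of joint prop_arm below 0.25 rad), for 0.2 s.
2. the arm is pushed down to its stop (value of joint prop_arm above 0.76 rad and value of joint prop_pawl above 0.17 rad), for 0.2 s.
At the end, for the whole second after the job is handed in: The arm lies at rest on its stop (joint within 0.043 rad of 0.803), the pawl is still free (0.17 rad or more), and every loose thing is within 30 mm of where it started (all of step 2 and value of joint prop_arm below 0.85 rad and velocity of joint prop_arm between -0.05 and 0.05 rad/s and distance of each of mug, clear_cup, tape_yellow, measure, red_marker from where it was at the start of the episode below 0.03 m); the robot touches nothing.
It fails at once if the arm is raised above its highest locked position (value of joint prop_arm below -0.08 rad).
It fails at once if a loose thing beside the prop or behind it (tape measure, marker, tape roll) is shifted or lifted by more than 30 mm (distance of any of tape_yellow, measure, red_marker from where it was at the start of the episode above 0.03 m).
It fails at once if the mug or the clear cup is shifted or lifted by more than 30 mm, or tipped (distance of any of mug, clear_cup from where it was at the start of the episode above 0.03 m or angle between any of mug, clear_cup's own z axis and vertical above 0.4 rad).
It also fails if it takes over 42 s, if anything falls off the work surface, if the arm or the gripper's body presses on something with over 40 N, if the wrist force passes 120 N, or if a joint passes its speed limit or range.

### The arm

A 7-joint arm with a two-finger parallel gripper is mounted at the origin on a cart in front of the work surface, level with it; the furniture and walls round the work are solid. World frame = base frame: x ahead of the robot, y to its left, z up, the work surface at z = 0. Lengths are in m, angles in rad, forces in N, time in s.
With the tool pointing down it reaches from about 0.425 to 0.875 m from the base axis. Payload 4.7 kg.
Tool frame: the origin (TCP) lies at the very end of the fingers, on their centre line; the grasp point (between the pads) lies 19 mm behind it; z points along the fingers, y is the line along which they close (so a half turn about z gives the same grasp; the last joint's range is limited). The gripper opens to 87 mm and grips with 3 to 60 N. Pads are 19 mm wide; open, the fingers measure 117 mm over their backs; the gripper's body (75 mm by 190 mm) begins 51 mm behind the grasp point.
Start: joints at [-1.152, 0.321, -0.07, 1.45, 0.023, 1.371, -0.057], TCP at [0.256, 0.597, 0.223] pointing down, gripper open.
Joint ranges: [-2.86, 2.86], [-0.3, 2.09], [-1.38, 1.24], [0.06, 2.45], [-1.56, 4.7], [0.09, 2.05], [-2.69, 2.69]. Speed limits (rad/s): [2.57, 2.57, 3.14, 3.14, 3.14, 3.14, 3.14].

### API

Orientations are given as a rotation vector (axis times angle).
In Python, from bench import ctrl, get_image, job gives the robot as it stands.
- The arm moves only by the shell command python3 -m crank 'ROWS' [FORCE]. ROWS is JSON, a list that holds one entry, the list of rows, each a list of 5 numbers: the shift along the tool's x, y, z in mm, then the turn about the tool's z in rad, then the closure, from -1 (fully open) to 1 (shut), so that 0 is half open. A call has 1 to 10 rows; each row shifts and turns the commanded pose from where the row before left it, along the tool's axes as they then stand; what a row does not reach is not made up. A row lasts 1/12 s, in which the tool goes at most 41.7 mm and 7.16 degrees, less where a joint would pass 70% of its speed; a pose out of reach is approached as far as the arm can. A call with a gripper value outside its range is refused whole. The fingers move at their own pace and stop on an object; FORCE is the grip in N (left out, the last holds). Time passes only in rows, so rows that do not move let the fingers close. It gives the time, the measured TCP pose, the force, the opening and the grip force at its end, in the units of the state.
- ctrl.get_state(): the state, without advancing time (a new reading comes with each control period).
- get_image(name): name is "scene" or "top"; returns a dict with "pixels" (420x560x3 uint8, red, green, blue), "fx", "fy", "cx", "cy" (pixels), "k1" (the pictures are not rectified: a ray, as slopes to the right and down, at radius r is drawn at 1 + k1 r^2 times it, then the intrinsics apply), "T" (4x4, takes a point from camera to world coordinates). Camera axes: x right, y down, z forward; pixel columns grow to the right and rows downward; lengths in m; the calibration is good to about 2 mm. A picture is of the moment at which its call begins. There is no depth.
- job.close_job(): hands the job in; it is judged then, once.
The state is a dict: "time": time; "joint_positions": joint angles; "qd": joint speeds; "joint_torque": joint torques, N m; "position": TCP position; "tool_rot": TCP orientation; "ft_force": force on the tool from outside, world axes, zero at the start; "torque": the same for the moment, N m; "grip_width": opening from 0.0 (shut) to 1.0 (fully open); "grip_force": force on a finger pad.
Only numpy, scipy, OpenCV 4.12 (cv2) and the standard library are available. Lean on these libraries where they do the work, as an engineer would, in place of code of your own. Each camera call takes 0.05 s, during which the arm holds its last target. There are 200 camera calls.

## Working session

There is one attempt and no reset: what is moved stays moved. The work goes in short steps, Python scripts to look and compute and a shell command to move; the robot and the scene stay as the last step left them, time stands still between calls to the robot, and variables do not carry over. Pictures are saved under pics/ and viewed, at most 10 in all, crops included, and the job is handed in when it is done.

```bash
ls; mkdir -p pics; cat > h.py <<'E'
import numpy as np,cv2,json
from bench import ctrl,get_image,job
from scipy.spatial.transform import Rotation as R
def snap(n,f):
    d=get_image(n); cv2.imwrite('pics/'+f,d['pixels'][:,:,::-1]); 
    d.pop('pixels'); d={k:(v.tolist() if hasattr(v,'tolist') else v) for k,v in d.items()}
    json.dump(d,open(n+'.json','w')); return d
def ray(n,u,v):
    d=json.load(open(n+'.json')); K=np.array([[d['fx'],0,d['cx']],[0,d['fy'],d['cy']],[0,0,1.]])
    # r_d = r(1+k1 r^2)
    p=cv2.undistortPoints(np.array([[[u,v]]],float),K,np.array([d['k1'],0,0,0.]))[0,0]
    T=np.array(d['T']); return T[:3,3],T[:3,:3]@np.array([p[0],p[1],1])
def atz(n,u,v,z):
    o,r=ray(n,u,v); return o+r*(z-o[2])/r[2]
def tri(a,b):
    (o1,r1),(o2,r2)=ray(*a),ray(*b)
    s=np.linalg.lstsq(np.c_[r1,-r2],o2-o1,rcond=None)[0]
    p,q=o1+s[0]*r1,o2+s[1]*r2; return (p+q)/2,np.linalg.norm(p-q)
def proj(n,P):
    d=json.load(open(n+'.json')); T=np.array(d['T']); p=T[:3,:3].T@(np.array(P)-T[:3,3]); p=p/p[2]
    k=1+d['k1']*(p[0]**2+p[1]**2); return d['fx']*p[0]*k+d['cx'],d['fy']*p[1]*k+d['cy']
def st():
    s=ctrl.get_state(); print(s['time'],np.round(s['position'],4),np.round(R.from_rotvec(s['tool_rot']).as_matrix(),3).tolist(),np.round(s['ft_force'],1),s['grip_width']); return s
E
python3 -c "
from h import *
print(snap('scene','s1.png'));print(snap('top','t1.png'));st()"
```

```text
pics
{'fx': 378.98617478356476, 'fy': 378.98617478356476, 'cx': 271.24443469278805, 'cy': 203.56083046023062, 'k1': -0.05623738388298312, 'T': [[0.8925861907933983, -0.3316884686698495, 0.3054057166399822, 0.1804063905475718], [-0.45072777104993833, -0.6390014070940424, 0.6233150713212285, -0.8048683432752604], [-0.01159173883786338, -0.6940172631017791, -0.7198650360362215, 0.9634174317073789], [0.0, 0.0, 0.0, 1.0]]}
{'fx': 443.8950790121806, 'fy': 443.8950790121806, 'cx': 279.25626221130074, 'cy': 210.92590582173543, 'k1': 0.037788801784348104, 'T': [[-0.016212697716403608, -0.997874910655674, 0.0631095168471989, 0.4714325920730172], [-0.9998240145304473, 0.0155838237806465, -0.01044434797358518, -0.07997768660953714], [0.009438665211569582, -0.06326774154578395, -0.9979519549951891, 1.3129619332375597], [0.0, 0.0, 0.0, 1.0]]}
0.1 [0.2558 0.597  0.2216] [[-0.919, 0.394, -0.001], [0.394, 0.919, -0.002], [-0.0, -0.002, -1.0]] [-0.6  0.2  0. ] 0.9967116010302287
```

View pics/s1.png

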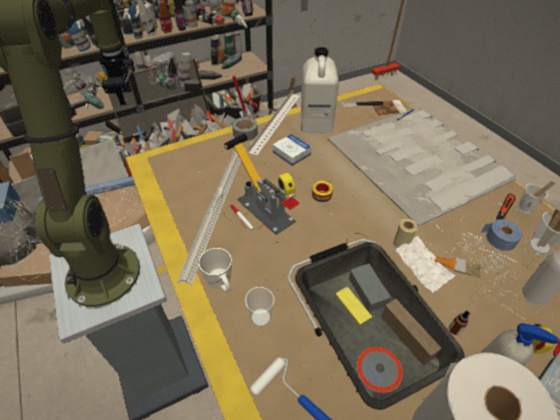

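View pics/t1.png

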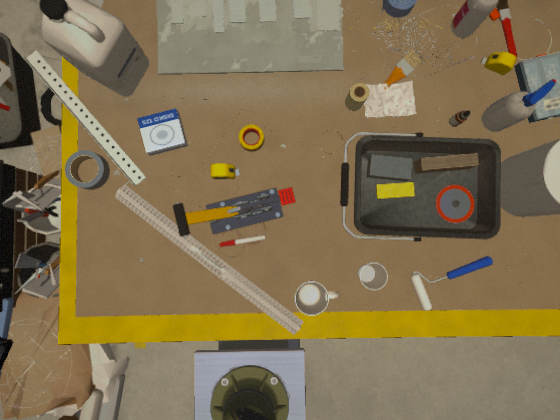

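The top view shows the prop at about (245,210): paddle at (287,196), yellow arm out to the crossbar at (181,219). I'll enlarge both views.

```bash
python3 -c "
import cv2
a=cv2.imread('pics/s1.png')[130:245,215:335];b=cv2.imread('pics/t1.png')[150:260,160:310]
cv2.imwrite('pics/s1c.png',cv2.resize(a,None,fx=5,fy=5,interpolation=2));cv2.imwrite('pics/t1c.png',cv2.resize(b,None,fx=5,fy=5,interpolation=2))"
```

```text
(no output)
```

View pics/s1c.png

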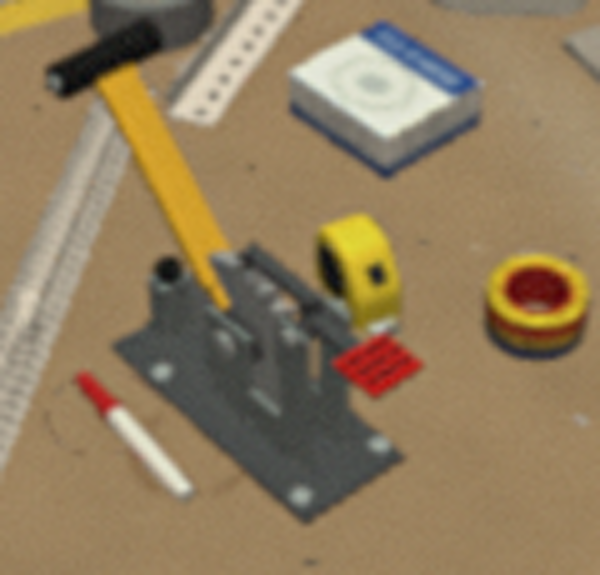

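View pics/t1c.png

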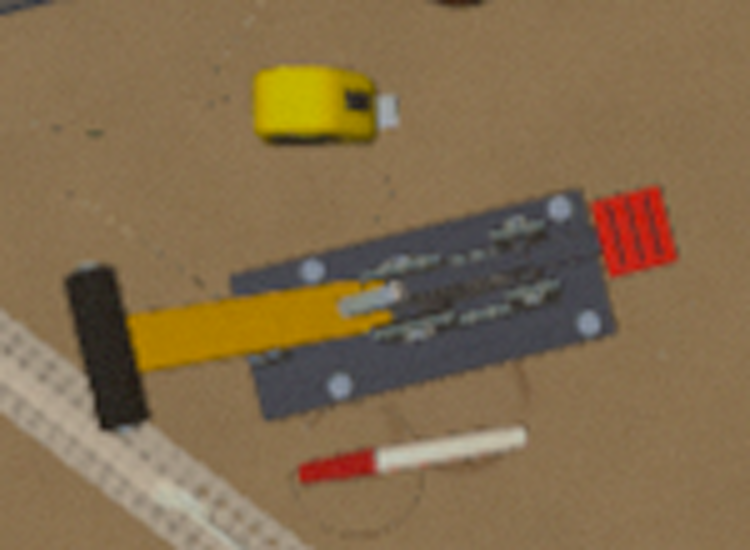

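Paddle centre is at scene (290.4,202.8) and top (287,196.2). Crossbar centre is at scene (235.8,141.4) and top (181.4,219.2).

```bash
python3 -c "
from h import *
p,e=tri(('scene',290.4,202.8),('top',287,196.2));print('paddle',p,e)
c,e2=tri(('scene',235.8,141.4),('top',181.4,219.2));print('bar',c,e2)
# plate corners z=.008 in top crop
cs=[atz('top',160+u/5,150+v/5,.008) for u,v in [(232,275),(580,190),(617,330),(267,418)]]
print(np.round(cs,4)); 
ax=(cs[0]+cs[3]-cs[1]-cs[2])/2; print('axis',ax,np.arctan2(-ax[0],ax[1]))
d=c-p;print(d,np.hypot(*d[:2]),np.arctan2(-d[0],d[1]))
print('yaw tool y axis now', np.arctan2(.919,.394))
"
```

```text
paddle [ 0.58437642 -0.11336358  0.1370455 ] 0.0007616155954435222
bar [0.52368743 0.15073979 0.21329563] 0.0012613475398315596
[[ 0.5748  0.1203  0.008 ]
 [ 0.622  -0.0851  0.008 ]
 [ 0.5388 -0.1056  0.008 ]
 [ 0.4904  0.1004  0.008 ]]
axis [-0.047799    0.20568882  0.        ] 0.22833238437674236
[-0.06068899  0.26410337  0.07625013] 0.27098660922225337 0.22587137777685873
yaw tool y axis now 1.1657732207469436
```

```bash
python3 -m crank '[[[0,0,-40,0,1],[0,0,-40,0,1],[-28,-25,0,0,1],[-28,-25,0,0,1],[-28,-25,0,0,1],[-28,-25,0,0,1],[-28,-25,0,0,1],[-28,-25,0,0,1],[-28,-25,0,0,1],[-28,-25,0,0,1]]]' 20
python3 -m crank '[[[-28,-25,0,0,1],[-28,-25,0,0,1],[-28,-25,0,0,1],[-28,-25,0,0,1],[-28,-25,0,0,1],[-28,-25,0,0,1],[-28,-25,0,0,1],[-28,-25,0,0,1],[-28,-25,0,0,1],[0,0,0,0,1]]]'
python3 -m crank '[[[0,0,0,-0.12,1],[0,0,0,-0.12,1],[0,0,0,-0.12,1],[0,0,0,-0.12,1],[0,0,0,-0.12,1],[0,0,0,-0.04,1],[0,0,0,0,1],[0,0,0,0,1]]]'
cat >> h.py <<'E'
def go(t):
    s=st(); M=R.from_rotvec(s['tool_rot']).as_matrix(); print('tool mm',np.round(M.T@(np.array(t)-s['position'])*1000,1),'yaw y',np.arctan2(M[1,1],M[0,1]))
E
python3 -c "
from h import *
go([.584,-.113,.165])"
```

```text
time: 0.93
position: [0.3834, 0.3234, 0.3022]
tool_rot: [-0.631, -3.077, 0.0]
ft_force: [0.6, 0.4, 1.0]
grip_width: 0.323
grip_force: 0.0
time: 1.77
position: [0.5278, 0.01, 0.3024]
tool_rot: [0.65, 3.071, -0.007]
ft_force: [-1.2, -1.1, 1.2]
grip_width: 0.002
grip_force: 0.0
time: 2.43
position: [0.5259, 0.0195, 0.3023]
tool_rot: [0.366, -3.12, -0.0]
ft_force: [-0.5, -0.0, 0.5]
grip_width: 0.001
grip_force: 0.0
2.4333 [0.5259 0.0195 0.3023] [[-0.973, -0.232, -0.001], [-0.232, 0.973, 0.0], [0.001, 0.0, -1.0]] [-0.5 -0.   0.5] 0.001120071984037472
tool mm [ -25.9 -142.4  137.2] yaw y 1.8045597526729897
```

```bash
python3 -m crank '[[[-6,-36,0,0,1],[-6,-36,0,0,1],[-7,-35,0,0,1],[-7,-35,0,0,1],[0,0,35,0,1],[0,0,35,0,1],[0,0,35,0,1],[0,0,30,0,1],[0,0,0,0,1],[0,0,0,0,1]]]'
python3 -c "
from h import *
go([.584,-.113,.145])
snap('scene','s2.png');snap('top','t2.png')
a=cv2.imread('pics/s2.png')[110:235,225:345];b=cv2.imread('pics/t2.png')[130:255,200:320]
cv2.imwrite('pics/c2.png',np.hstack([cv2.resize(x,(400,416),interpolation=2) for x in(a,b)]))"
```

```text
time: 3.27
position: [0.5835, -0.1123, 0.1665]
tool_rot: [0.367, -3.117, -0.001]
ft_force: [0.4, 0.4, 0.7]
grip_width: 0.005
grip_force: 0.0
3.2667 [ 0.5835 -0.1123  0.1665] [[-0.973, -0.232, -0.003], [-0.232, 0.973, 0.0], [0.003, 0.001, -1.0]] [0.4 0.4 0.7] 0.005018410365640064
tool mm [-0.4 -0.8 21.5] yaw y 1.8052519731973609
```

View pics/c2.png

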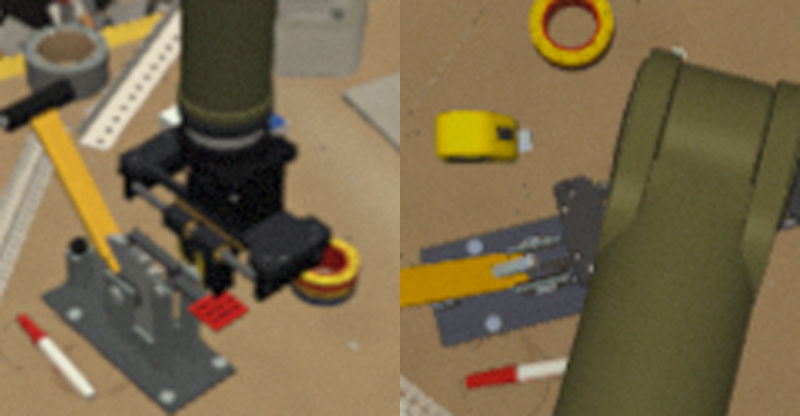

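The tip hangs just over the paddle, at about (215,290) in the left crop with the paddle centre at (218,310). I'll press in steps, a little outboard.

```bash
python3 -m crank '[[[0,-6,8,0,1],[0,0,8,0,1],[0,0,5,0,1],[0,0,3,0,1],[0,0,3,0,1],[0,0,3,0,1],[0,0,3,0,1],[0,0,0,0,1]]]'
python3 -m crank '[[[0,0,3,0,1],[0,0,3,0,1],[0,0,0,0,1],[0,0,0,0,1]]]'
```

```text
time: 4.03
position: [0.586, -0.1189, 0.1343]
tool_rot: [-0.368, 3.12, -0.001]
ft_force: [0.0, -0.4, 0.3]
grip_width: 0.01
grip_force: 0.1
time: 4.37
position: [0.5859, -0.1182, 0.1283]
tool_rot: [0.369, -3.12, -0.001]
ft_force: [-1.1, -1.0, 0.1]
grip_width: 0.008
grip_force: 0.3
```

```bash
python3 -m crank '[[[0,0,3,0,1],[0,0,0,0,1],[0,0,0,0,1]]]'; python3 -m crank '[[[0,0,3,0,1],[0,0,0,0,1],[0,0,0,0,1]]]'
python3 -c "
from h import *
snap('scene','s3.png')
a=cv2.imread('pics/s3.png')[150:230,240:320]
cv2.imwrite('pics/c3.png',cv2.resize(a,(560,560),interpolation=2))"
```

```text
time: 4.62
position: [0.5858, -0.118, 0.1252]
tool_rot: [0.369, -3.12, -0.001]
ft_force: [0.6, 0.3, 0.8]
grip_width: 0.004
grip_force: 0.1
time: 4.87
position: [0.5861, -0.1181, 0.1226]
tool_rot: [-0.369, 3.119, 0.001]
ft_force: [-0.3, 0.8, 4.2]
grip_width: 0.007
grip_force: 1.0
```

View pics/c3.png

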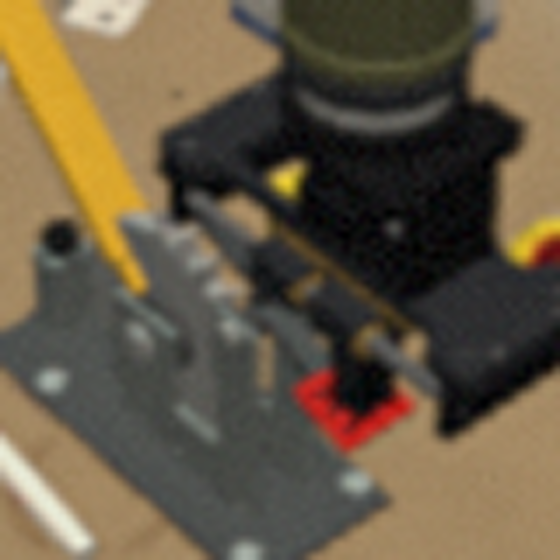

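The tip at (355,390) is on the paddle and contact has begun at about 4 N. I'll press on to the stop, watching the force.

```bash
for i in 1 ; do python3 -m crank '[[[0,0,3,0,1],[0,0,3,0,1],[0,0,0,0,1]]]'; done; python3 -m crank '[[[0,0,3,0,1],[0,0,0,0,1]]]';python3 -m crank '[[[0,0,2,0,1],[0,0,0,0,1]]]'
```

```text
time: 5.17
position: [0.5867, -0.1181, 0.1213]
tool_rot: [-0.369, 3.118, 0.004]
ft_force: [-9.9, 3.6, 26.8]
grip_width: 0.004
grip_force: 11.9
time: 5.33
position: [0.5869, -0.1181, 0.1207]
tool_rot: [-0.368, 3.117, 0.006]
ft_force: [-14.3, 4.5, 39.8]
grip_width: 0.003
grip_force: 17.5
time: 5.5
position: [0.5871, -0.118, 0.1203]
tool_rot: [-0.368, 3.116, 0.007]
ft_force: [-17.5, 5.2, 48.4]
grip_width: 0.001
grip_force: 21.4
```

It's stiff now, so probably at the stop. I'll release and check the paddle.

```bash
python3 -m crank '[[[0,0,-15,0,1],[0,0,-30,0,1],[0,0,-40,0,1],[0,0,-40,0,1],[0,0,-40,0,1],[0,0,0,0,1]]]'
python3 -c "
from h import *
snap('scene','s4.png')
b=cv2.imread('pics/s1.png')[150:230,240:320]
a=cv2.imread('pics/s4.png')[150:230,240:320]
cv2.imwrite('pics/c4.png',np.hstack([cv2.resize(x,(400,400),interpolation=2) for x in (b,a)]))
for z in(.137,.119):print(proj('scene',[.5844,-.1134,z]))
go([.5315,.117,.24])"
```

```text
time: 6.0
position: [0.5894, -0.1198, 0.285]
tool_rot: [-0.367, 3.107, -0.004]
ft_force: [1.6, -0.8, -0.2]
grip_width: 0.002
grip_force: 0.0
(np.float64(290.5371915978894), np.float64(202.80207374395198))
(np.float64(290.39009363278745), np.float64(206.88341713531506))
6.05 [ 0.5882 -0.1195  0.2812] [[-0.972, -0.233, 0.009], [-0.233, 0.973, -0.001], [-0.008, -0.003, -1.0]] [ 0.3 -0.2 -1. ] -0.00031774796887333584
tool mm [  0.4 243.3  40.5] yaw y 1.805784272717356
```

View pics/c4.png

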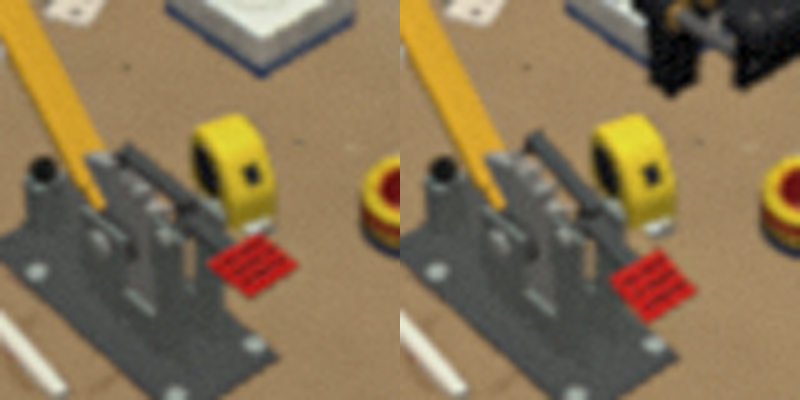

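The paddle dropped from (253,265) to (253,286) in the crops, about 18 mm, and the hook is lifted, so the pawl is free. Next I'll go over the arm, just inboard of the push spot.

```bash
python3 -m crank '[[[0,37,0,0,1],[0,37,0,0,1],[0,37,0,0,1],[0,37,0,0,1],[0,37,0,0,1],[0,37,0,0,1],[0,0,30,0,1],[0,0,30,0,1],[0,0,0,0,1],[0,0,0,0,1]]]'
python3 -c "
from h import *
go([.5355,.096,.185]);snap('scene','s5.png')
a=cv2.imread('pics/s5.png')[110:210,210:310]
cv2.imwrite('pics/c5.png',cv2.resize(a,(560,560),interpolation=2))"
```

```text
time: 6.88
position: [0.5325, 0.0969, 0.2144]
tool_rot: [0.368, -3.115, 0.002]
ft_force: [0.8, 0.5, 0.8]
grip_width: 0.006
grip_force: 0.0
6.8833 [0.5325 0.0969 0.2144] [[-0.972, -0.233, -0.005], [-0.233, 0.973, -0.002], [0.005, -0.001, -1.0]] [0.8 0.5 0.8] 0.006126079512930736
tool mm [-2.9 -1.5 29.3] yaw y 1.805825130614231
```

View pics/c5.png

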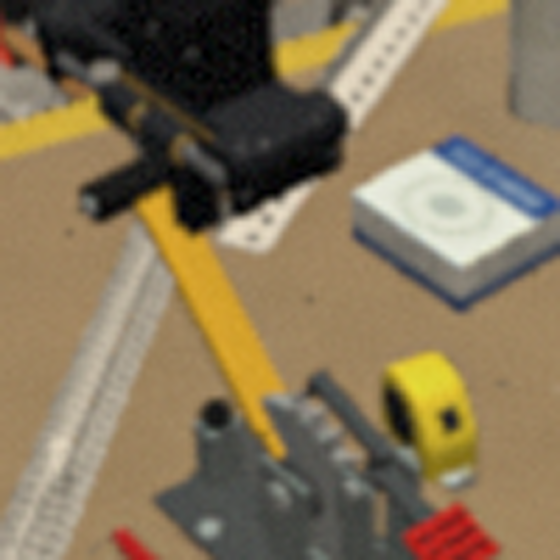

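The tip (about (195,215)) is over the arm, inboard of the crossbar. Now push down along the arc.

```bash
python3 -m crank '[[[-2,0,12,0,1],[0,0,12,0,1],[0,1,6,0,1],[0,5,5,0,1],[0,5,5,0,1],[0,5,6,0,1],[0,0,0,0,1]]]'
python3 -m crank '[[[0,5,6,0,1],[0,4,6,0,1],[0,4,7,0,1],[0,4,7,0,1],[0,4,7,0,1],[0,3,7,0,1],[0,0,0,0,1]]]'
```

```text
time: 7.52
position: [0.532, 0.114, 0.1696]
tool_rot: [0.37, -3.119, 0.001]
ft_force: [0.3, -1.3, -0.3]
grip_width: 0.003
grip_force: 0.4
time: 8.1
position: [0.5263, 0.1387, 0.1291]
tool_rot: [0.372, -3.119, -0.002]
ft_force: [1.2, 1.0, 0.1]
grip_width: 0.004
grip_force: 0.0
```

```bash
python3 -m crank '[[[0,3,7,0,1],[0,3,7,0,1],[0,2,7,0,1],[0,2,7,0,1],[0,1,7,0,1],[0,1,5,0,1],[0,0,3,0,1],[0,0,0,0,1]]]'
python3 -m crank '[[[0,0,3,0,1],[0,0,0,0,1],[0,0,0,0,1]]]'
python3 -c "
from h import *
snap('scene','s6.png');st()
a=cv2.imread('pics/s6.png')[110:240,210:340]
cv2.imwrite('pics/c6.png',cv2.resize(a,(580,580),interpolation=2))"
```

```text
time: 8.77
position: [0.5237, 0.1487, 0.0867]
tool_rot: [0.369, -3.119, -0.0]
ft_force: [0.6, 0.7, 0.5]
grip_width: 0.006
grip_force: 0.1
time: 9.02
position: [0.5238, 0.1487, 0.0861]
tool_rot: [0.368, -3.119, -0.002]
ft_force: [-4.4, -0.5, 12.1]
grip_width: 0.003
grip_force: 6.5
9.0667 [0.5238 0.1487 0.0861] [[-0.972, -0.233, -0.001], [-0.233, 0.972, 0.001], [0.001, 0.001, -1.0]] [-3.5 -0.6 13.1] 0.002987275514898677
```

View pics/c6.png

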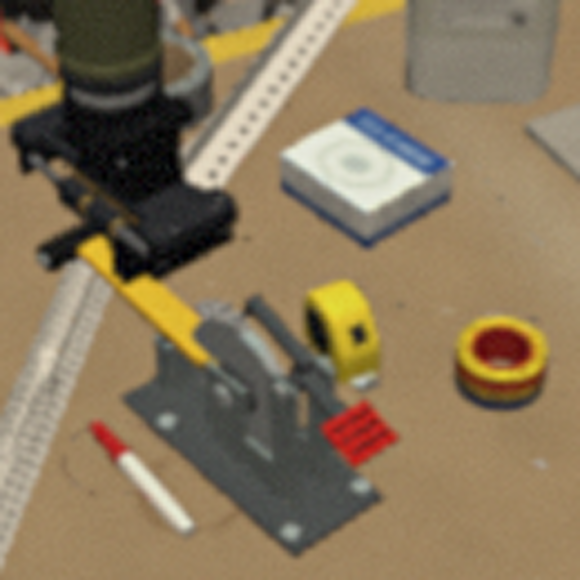

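The arm lies nearly flat and the tip meets the stop's resistance at the predicted height. I'll press once more, hold, retreat upward and check.

```bash
python3 -m crank '[[[0,0,2,0,1],[0,0,2,0,1],[0,0,0,0,1],[0,0,0,0,1],[0,0,0,0,1],[0,0,-10,0,1],[0,0,-25,0,1],[0,0,-40,0,1],[0,0,-40,0,1],[0,0,-40,0,1]]]'
python3 -m crank '[[[0,0,-30,0,1],[0,0,0,0,1],[0,0,0,0,1],[0,0,0,0,1]]]'
python3 -c "
from h import *
snap('scene','s7.png');st()
a=cv2.imread('pics/s7.png')[110:240,210:340]
cv2.imwrite('pics/c7.png',cv2.resize(a,(580,580),interpolation=2))
h=np.array([.5557,.0105,.07])
for e in(.07,.12,.2):
  q=[h+np.array([-.229*.203*np.cos(e),.973*.203*np.cos(e),.203*np.sin(e)])+np.array([.973,.229,0])*s for s in(-.04,.04)]
  print(e,[np.round((np.array(proj('scene',x))-[210,110])*580/130) for x in q])"
```

```text
time: 9.9
position: [0.5227, 0.1477, 0.2362]
tool_rot: [0.368, -3.117, 0.001]
ft_force: [1.1, 0.1, -0.7]
grip_width: 0.005
grip_force: 0.0
time: 10.23
position: [0.5231, 0.1481, 0.2641]
tool_rot: [0.368, -3.117, 0.001]
ft_force: [-0.4, -0.4, -0.0]
grip_width: 0.006
grip_force: 0.0
10.2833 [0.5229 0.148  0.2635] [[-0.972, -0.233, -0.003], [-0.233, 0.972, -0.001], [0.004, -0.001, -1.0]] [-0.2  0.3 -0.4] 0.007149944587113789
0.07 [array([ 44., 258.]), array([124., 216.])]
0.12 [array([ 43., 249.]), array([124., 207.])]
0.2 [array([ 43., 235.]), array([124., 193.])]
```

View pics/c7.png

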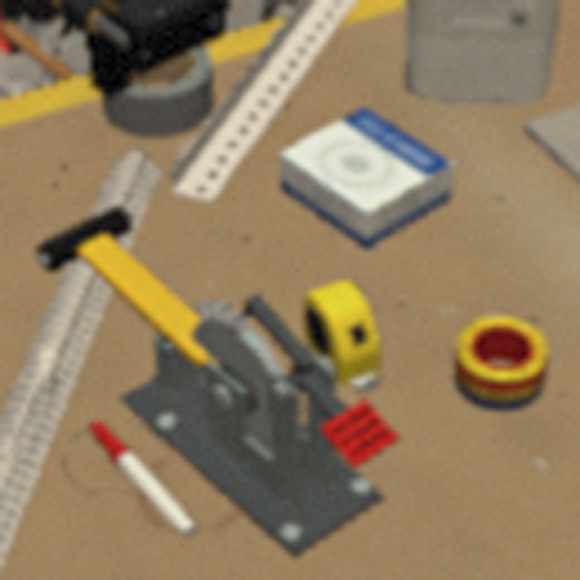

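The crossbar ends at about (44,257) and (122,219) match the predicted pose on the stop. The paddle is still down, the loose things near the prop are unmoved and the robot is clear.

```bash
python3 -c "
from bench import job
print(job.close_job())"
```

```text
the job is handed in; nothing more can be done
None
```

I handed the job in at about 10 s of the 42 s: the last picture shows the paddle fully down, the yellow arm on its rubber stop, and the marker, tape measure and tape roll unmoved (mug and cup not re-checked); no verdict was returned.

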